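# Seat a sugar canister's double lid and take off its outer lid alone

### The arm

A 6-joint arm with a two-finger parallel gripper is mounted at the origin on a cart in front of the work surface, level with it; the furniture and walls round the work are solid. World frame = base frame: x ahead of the robot, y to its left, z up, the work surface at z = 0. Lengths are in m, angles in degrees, forces in N, time in s.
With the tool pointing down it reaches from about 0.4 to 0.825 m from the base axis. Payload 7 kg.
Tool frame: the origin (TCP) lies between the finger pads, 19 mm behind the fingertips; this is the grasp point; z points along the fingers, y is the line along which they close (so a half turn about z gives the same grasp; the last joint's range is limited). The gripper opens to 88 mm and grips with 3 to 60 N. Pads are 19 mm wide; open, the fingers measure 130 mm over their backs; the gripper's body (78 mm by 193 mm) begins 47 mm behind the grasp point.
Start: joints at [-51.389, 20.546, 0.682, 0, -70.136, -16.507], TCP at [0.254, -0.625, 0.245] pointing down, gripper open.
Joint ranges: [-176.03, 176.03], [-82.01, 121.73], [-58.28, 71.71], [-173.87, 95.51], [-174.79, -0.11], [-173.66, 173.66]. Speed limits (degrees/s): [136.94, 136.94, 172.46, 180, 180, 180].

### API

Orientations are given as [roll, pitch, yaw] about the fixed x, y, z axes, in that order (R = Rz(yaw) Ry(pitch) Rx(roll)).
In Python, from plant import get_obs, snapshot, close_job gives the robot as it stands.
- The arm moves only by the tool play_rows, never from a script. Its argument "commands" is a list that holds one entry, the list of rows, each a list of 7 numbers: the shift along the tool's x, y, z in cm, then the turn, a rotation vector about the tool's x, y, z in degrees, then the opening, from 0 (shut) to 1 (fully open). In form: [[[x, y, z, ax, ay, az, fingers], ...]]. A call has 1 to 20 rows; each row is the pose to reach, as a shift and turn from the pose commanded when the call began, along the tool's axes at that moment; what a row does not reach only later rows make up. A row lasts 1/12 s, in which the tool goes at most 41.7 mm and 7.16 degrees, less where a joint would pass 70% of its speed; a pose out of reach is approached as far as the arm can. A call with a gripper value outside its range is refused whole. The fingers move at their own pace and stop on an object; the grip force is fixed at half the most. Time passes only in rows, so rows that repeat a pose let the fingers close. It gives the time, the measured TCP pose, the force, the opening and the grip force at its end, in the units of the state.
- get_obs(): the state, without advancing time (a new reading comes with each control period).
- snapshot(name): name is "scene" or "top"; returns a dict with "frame" (400x640x3 uint8, red, green, blue), "camera_matrix" (3x3 intrinsics, pixels), "origin" and "attitude" of the camera in the world. Camera axes: x right, y down, z forward; pixel columns grow to the right and rows downward; lengths in m; the calibration is good to about 2 mm. A picture is of the moment at which its call begins. There is no depth.
- close_job(): hands the job in; it is judged then, once.
The state is a dict: "clock": time; "joint_pos": joint angles; "qvel": joint speeds; "tau": joint torques, N m; "tool_pos": TCP position; "orientation": TCP orientation; "force": force on the tool from outside, world axes, zero at the start; "moment": the same for the moment, N m; "opening": finger opening in m; "gripper_force": force on a finger pad.
Only numpy, scipy, OpenCV 4.12 (cv2) and the standard library are available. Lean on these libraries where they do the work, as an engineer would, in place of code of your own. Each camera call takes 0.05 s, during which the arm holds its last target. There are 200 camera calls.

### The job

The white sugar canister stands open and its double lid, the wooden outer lid still latched to the metal inner lid, stands beside it: put both on as one, with the inner lid's two tabs down in the rim's two notches and the inner lid fully home, still holding the handle bar. Then turn the outer lid about a quarter turn, either way, to unlatch it and lift it straight off alone, so that the inner lid stays shut and the sugar dry while the outer lid goes to be rinsed. Finish holding the outer lid level in the gripper, about 10 cm above where it sat, and do not drag or tip the canister or push the cup, tea box or spoon beside it.

Things in the scene. Friction and masses are not known exactly. Their poses are not given: they have to be found in the camera images.
- canister: White ceramic sugar canister with a blue line near its foot, loose, about 0.9 kg: round, outer diameter 110 mm, inner diameter 102 mm, 100 mm high, open at the top, sugar lumps up to about 50 mm. Origin: centre of its underside, z up. Two rim notches at its own +y and -y; half a turn makes no difference.
- canister_notch (a point): Notch in the canister's rim at its own +y (its twin is at -y): 14 mm deep, 26 mm wide at the rim, narrowing to 18 mm at the bottom. This point: middle of the notch, level with the rim, 53 mm from the axis.
- inner_lid: Metal inner lid, loose, about 0.14 kg. Origin: centre of its underside, z up. From below: plug of 97 mm diameter, 16 mm deep, lower edge bevelled; flange of 108 mm, 4 mm thick, that rests on the canister's rim; step of 96 mm, 7 mm high, inside the outer lid. Home: origin 84 mm above the canister's, its y along the canister's y, either way round. Starts under the outer lid.
- inner_tab (a point): Lifting tab of the inner lid at its own +y (twin at -y): 16 mm wide, out to 66 mm from the axis, from 6 to 20 mm above the lid's underside. The tabs go down in the canister's notches and must be over them within about 0.09 rad to enter; on the rim they leave the lid about 10 mm too high. This point: outer end of the tab, top, 66 mm from the axis, 20 mm above the lid's origin.
- outer_lid: Wooden outer lid, loose, about 0.15 kg: round cap of 109 mm diameter, 31 mm high, with a handle bar on top. Origin: centre of the lower edge of its skirt, z up. It sits on the inner lid, skirt on flange, origin 20 mm above the inner lid's. Two hooks under its top hold the inner lid's catch bar while handle bar and tabs are in line (the y axes of both lids, within 0.1 rad at the start).
- catch (a point): The catch, on the outer lid's axis under its top, 18 mm above its origin. Latched, the outer lid rises 4 mm before it takes the inner lid along, hanging from it. Turned about the vertical, either way, 55 to 125 degrees from in line, it is free and comes off alone. No stops or clicks; it turns easily when the inner lid is home and the outer lid is held about 2 mm above resting on it.
- handle_bar (a point): Handle bar of the outer lid: 14 mm thick (along the outer lid's x), 56 mm long (along its y), from 31 to 60 mm above the outer lid's origin. This point: on the axis, 54 mm above that origin; a good place for the TCP with the gripper pointing down and closing along the outer lid's x.
- green_cup: Green cup, 64 x 89 x 48 mm, loose, a bystander behind the work; origin at the centre of its underside.
- tea_box: Red cardboard tea box, 72 x 135 x 78 mm, loose, a bystander behind the work; origin at the centre of its underside.
- spoon: Steel teaspoon, 130 x 27 x 11 mm, loose, a bystander at the front edge; origin at the centre of its underside.
Things that resemble listed ones, but are neither listed nor needed, are in the scene too. There is more than one size of the inner_lid; the job needs the larger. Leave any purple look-alike of the outer_lid alone.

How it is judged:
By the outcome, as a careful person would: the job done as asked, in the order asked, and still so for the second after the job is handed in, while the arm keeps its last pose, push and grip.
It also fails if it takes over 46 s, if anything falls off the work surface, if the arm or the gripper's body presses on something with over 40 N, if the wrist force passes 120 N, or if a joint passes its speed limit or range.

## Working session

There is one attempt and no reset: what is moved stays moved. The work goes in short steps, Python scripts to look and compute and a tool call to move; the robot and the scene stay as the last step left them, time stands still between calls to the robot, and variables do not carry over. Pictures are saved under pics/ and viewed, at most 12 in all, crops included, and the job is handed in when it is done.

Besides the shell and the picture viewer there is one more tool, called after "Request:" by a JSON object that holds its "op" and its "data", one argument or row to a line. play_rows: Moves the arm, as the interface text tells. Its arguments: {"type":"object","properties":{"commands":{"type":"array","items":{"type":"array","items":{"type":"array","items":{"type":"number"}}}}},"required":["commands"]}

```bash
mkdir -p pics
cat > h.py <<'E'
import numpy as np, cv2
from plant import get_obs, snapshot, close_job
from scipy.spatial.transform import Rotation as R
def cam(s):
    a=np.array(s["attitude"]); 
    Rm = a if a.shape==(3,3) else (R.from_euler('xyz',a,degrees=True).as_matrix() if a.size==3 else R.from_quat(a).as_matrix())
    return np.array(s["camera_matrix"]),np.array(s["origin"]),Rm
def pix2w(s,u,v,z):
    K,o,Rm=cam(s); d=Rm@np.linalg.solve(K,[u,v,1]); return o+d*(z-o[2])/d[2]
def w2pix(s,p):
    K,o,Rm=cam(s); c=K@(Rm.T@(np.array(p)-o)); return c[:2]/c[2]
def save(n,f): cv2.imwrite(f"pics/{n}.png",cv2.cvtColor(f,cv2.COLOR_RGB2BGR))
E
python3 - <<'E'
from h import *
import pickle
for n in("scene","top"):
    s=snapshot(n); print(n,s["camera_matrix"],s["origin"],s["attitude"]); save(n,s["frame"]); pickle.dump(s,open(n+".pkl","wb"))
print(get_obs())
E
```

```text
scene [[415.1489843    0.         325.00012073]
 [  0.         415.1489843  200.35526517]
 [  0.           0.           1.        ]] [ 0.14004315 -0.5678543   0.5743225 ] [-126.30384961    0.2767242   -35.44198081]
top [[428.24056423   0.         320.98762903]
 [  0.         428.24056423 202.33573124]
 [  0.           0.           1.        ]] [0.38550429 0.01259782 1.07627091] [-171.16791858   -1.57287837  -89.05663272]
{'clock': 0.1, 'joint_pos': array([-5.13872197e+01,  2.05863481e+01,  6.38814218e-01, -1.66466095e-02,
       -7.01361033e+01, -1.65076757e+01]), 'qvel': array([ 0.02012971, -0.110594  ,  0.13306907,  0.11037708,  0.04461035,
        0.00095435]), 'tau': array([-3.74968498e-03, -5.84162593e+01,  2.93749684e+01,  7.01567933e+00,
        1.00939261e-02, -7.99362624e-05]), 'tool_pos': array([ 0.2538314 , -0.62501161,  0.2445293 ]), 'orientation': array([ 1.79915363e+02, -8.76228224e-03, -1.57900557e+02]), 'force': array([ 0.9867173 , -1.07414169,  0.70987537]), 'moment': array([ 0.04261957, -0.0185094 ,  0.04109006]), 'gripper_force': 0.0, 'opening': 0.0876160562634038}
```

View pics/scene.png

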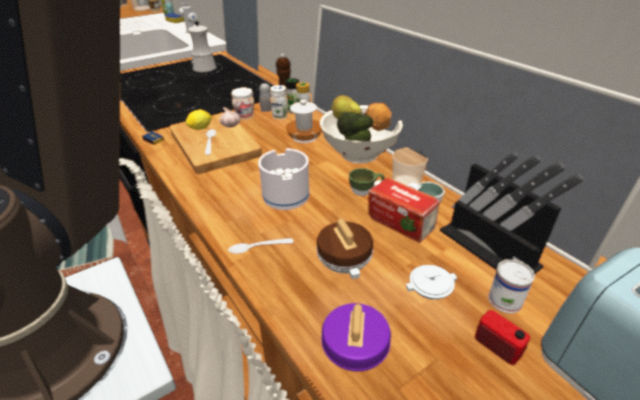

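View pics/top.png

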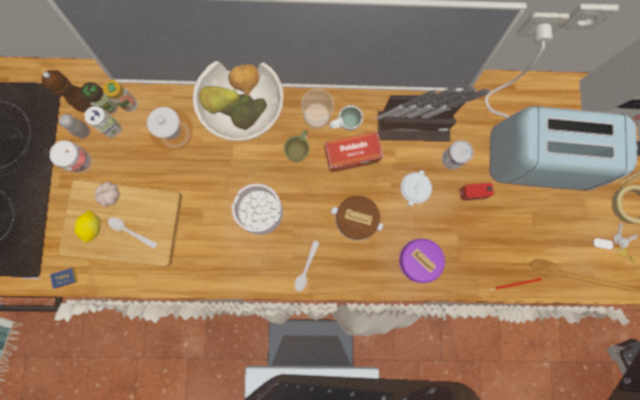

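The scene image shows the canister at (285,180), the brown wooden lid on its metal inner lid at (345,245), the purple look-alike at (356,335) and a loose small metal lid at (432,281). In the top image these are at (257,208), (358,217), (422,261) and (416,187). I choose the brown one, which has tabs showing below it, and will check it in a close crop.

Run:
```python
from h import *
import pickle
t=pickle.load(open("top.pkl","rb"));s=pickle.load(open("scene.pkl","rb"))
a=cv2.resize(t["frame"][170:250,225:391],None,fx=4.8,fy=4.8,interpolation=cv2.INTER_CUBIC)[:, :798]
b=cv2.resize(s["frame"][145:215,250:320],(0,0),fx=3,fy=3,interpolation=cv2.INTER_CUBIC)
c=cv2.resize(s["frame"][215:285,305:385],(0,0),fx=3,fy=3,interpolation=cv2.INTER_CUBIC)
im=np.zeros((600,798,3),np.uint8); im[:a.shape[0],:a.shape[1]]=a
im[386:596,0:210]=b; im[386:596,250:490]=c
save("crop",im)
```

```text
(no output)
```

View pics/crop.png

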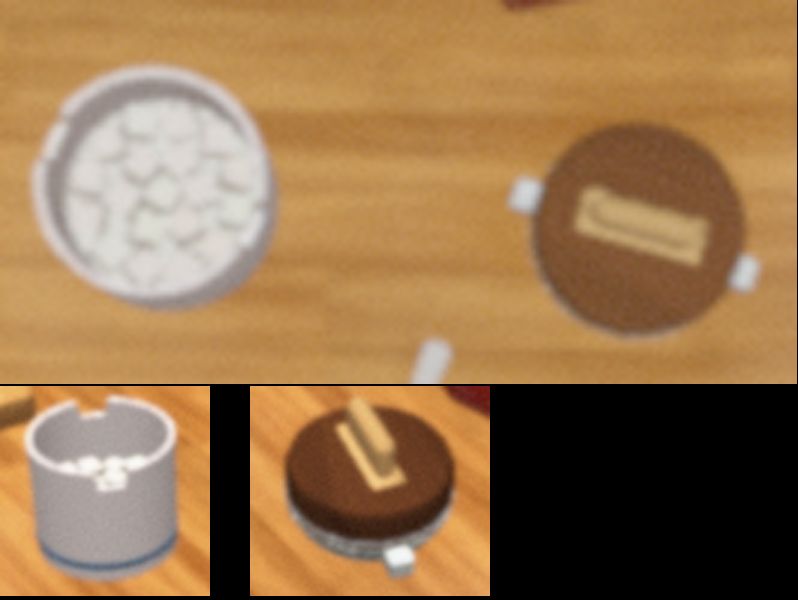

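The crop confirms the choice: the brown lid has tabs at crop (525,195) and (744,273), and the bar is in line with them. The canister's notches are at about (57,140) and (252,228). Next I'll compute the poses and overlay the model on the image.

```bash
cat >> h.py <<'E'
def circ(c,r,z,a=None):
    a=np.linspace(0,2*np.pi,73) if a is None else a
    return [(c[0]+r*np.cos(t),c[1]+r*np.sin(t),z) for t in a]
def overlay(s,lines,box,f):
    x0,y0,x1,y1=box; im=cv2.resize(s["frame"][y0:y1,x0:x1],None,fx=f,fy=f,interpolation=cv2.INTER_CUBIC)
    for L,col in lines:
        p=np.array([(w2pix(s,q)-[x0,y0]+.5)*f-.5 for q in L]).round().astype(int)
        cv2.polylines(im,[p],False,col,1)
    return im
def radial(c,yaw,r,z,w):  # rectangle end at +-y axis of thing with given yaw
    L=[]
    for sg in(1,-1):
        d=sg*np.array([-np.sin(yaw),np.cos(yaw)]);e=np.array([d[1],-d[0]])
        P=[c+d*r[0]+e*w/2,c+d*r[1]+e*w/2,c+d*r[1]-e*w/2,c+d*r[0]-e*w/2,c+d*r[0]+e*w/2]
        L.append([(*p,z) for p in P])
    return L
def model(cc,cy,lc,ly,by,zl=0.0):
    y=(255,255,0);g=(0,255,0);r=(255,0,0);cc=np.array(cc);lc=np.array(lc)
    M=[(circ(cc,.055,.1),g),(circ(cc,.051,.1),g),(circ(cc,.055,0),g),(circ(lc,.0545,zl+.051),r),(circ(lc,.0545,zl+.02),r)]
    M+=[(l,r) for l in radial(cc,cy,(.051,.055),.1,.026)]+[(l,y) for l in radial(lc,ly,(.056,.066),zl+.02,.016)]
    M+=[(l,(0,0,255)) for l in radial(lc,by,(0,.028),zl+.08,.014)]
    return M
E
cat > ov.py <<'E'
from h import *
def show(t,s,M,n,zs=1):
    im=np.zeros((600,798,3),np.uint8)
    a=overlay(t,M,(225,170,391,245),4.8); im[:a.shape[0],:a.shape[1]]=a[:,:798]
    b=overlay(s,M,(255,145,315,209),3.6); im[362:362+b.shape[0],:b.shape[1]]=b
    c=overlay(s,M,(305,215,385,280),3.6); im[362:362+c.shape[0],250:250+c.shape[1]]=c
    save(n,im)
E
python3 - <<'E'
from ov import *
import pickle
t=pickle.load(open("top.pkl","rb"));s=pickle.load(open("scene.pkl","rb"))
P=lambda x,y,z:pix2w(t,225+x/4.8,170+y/4.8,z)[:2]
cc=P(152,184,.1); lc=P(640,229,.051)
n1,n2=P(57,140,.1),P(252,228,.1); t1,t2=P(525,195,.02),P(744,273,.02); b1,b2=P(590,207,.08),P(700,240,.08)
ang=lambda a,b:np.arctan2(-(a-b)[0],(a-b)[1])
cy,ly,by=ang(n1,n2),ang(t1,t2),ang(b1,b2)
sp=lambda x,y,z:pix2w(s,250+x/3,145+(y-386)/3,z)[:2]
n3,n4=sp(93,405,.1),sp(112,482,.1)
print("can",cc,(n1+n2)/2,np.degrees(cy),"scene",(n3+n4)/2,np.degrees(ang(n3,n4)),np.linalg.norm(n1-n2))
print("lid",lc,(t1+t2)/2,np.degrees([ly,by]),np.linalg.norm(t1-t2))
show(t,s,model(cc,cy,lc,ly,by),"ov1")
E
```

```text
can [0.52069989 0.13560168] [0.52076454 0.13450616] -23.22835079968586 scene [0.51873575 0.12339565] -23.698876132819546 0.10280540675804489
lid [ 0.50960217 -0.10379501] [ 0.51071744 -0.10438048] [-18.6426274  -15.70856282] 0.12025724664620627
```

View pics/ov1.png

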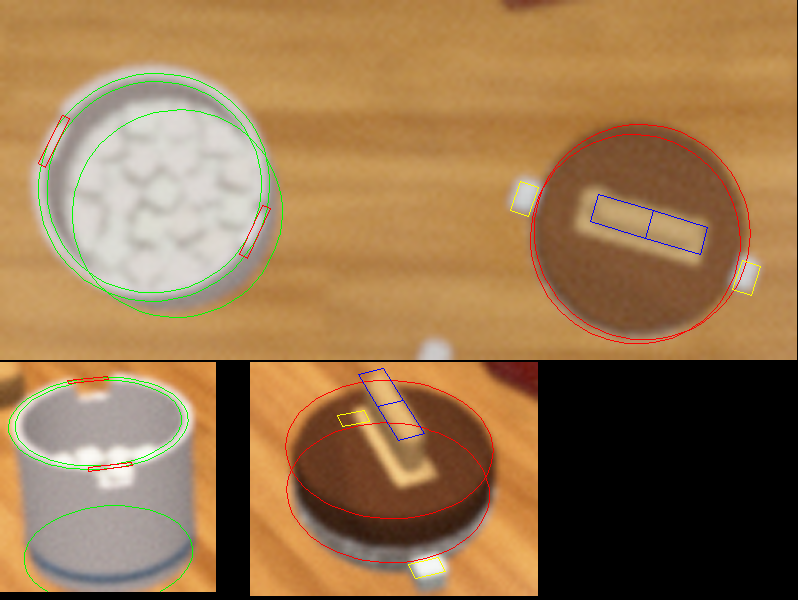

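The overlay shows the model a few mm off: the rim should move about 6 px up and left in the top crop, and the lid about 2 px. I'll refine with silhouette support functions in both views.

```bash
cat > fit.py <<'E'
from ov import *
from scipy.optimize import least_squares
A=np.linspace(0,2*np.pi,36,endpoint=False);D=np.c_[np.cos(A),np.sin(A)]
def mask(s,kind,box):
    x0,y0,x1,y1=box;f=4
    im=cv2.resize(s["frame"][y0:y1,x0:x1],None,fx=f,fy=f,interpolation=cv2.INTER_CUBIC)
    h=cv2.cvtColor(im,cv2.COLOR_RGB2HSV)
    m=(h[...,1]<85) if kind=="can" else (h[...,2]<125)
    m=cv2.morphologyEx(m.astype(np.uint8),cv2.MORPH_OPEN,np.ones((9,9)))
    n,l,st,_=cv2.connectedComponentsWithStats(m); i=1+np.argmax(st[1:,4])
    ys,xs=np.nonzero(l==i); return np.c_[(xs+.5)/f-.5+x0,(ys+.5)/f-.5+y0]
def sup(P): return (P@D.T).max(0)
def fit(views,kind,zs,r,p0):
    H=[(s,sup(mask(s,kind,b))) for s,b in views]
    def res(p):
        o=[]
        for s,h in H:
            Q=np.array([w2pix(s,q) for z in zs for q in circ(p,r,z)]); o.append(sup(Q)-h)
        return np.concatenate(o)
    q=least_squares(res,p0,loss="soft_l1",f_scale=.4); rr=res(q.x); return q.x,rr.std(),rr.mean()
E
python3 - <<'E'
from fit import *
import pickle
t=pickle.load(open("top.pkl","rb"));s=pickle.load(open("scene.pkl","rb"))
for kind,zs,r,p0,bt,bs in [("can",(.1,0),.055,(.523,.137),(225,175,292,242),(250,143,318,212)),
                           ("lid",(.051,.02),.0545,(.51,-.104),(325,185,391,250),(305,212,385,285))]:
    for v in ([(t,bt)],[(s,bs)],[(t,bt),(s,bs)]): print(kind,*fit(v,kind,zs,r,p0))
E
```

```text
can [0.52464954 0.13860005] 0.328717670730142 -0.3644698751601244
can [0.52714003 0.1422684 ] 0.39256585366475083 0.4207693086035191
can [0.52502278 0.13896643] 0.6575898514280016 0.08088240612064632
lid [ 0.50563615 -0.09046475] 7.652736629912913 10.37963940094495
lid [ 0.50879963 -0.10846041] 0.8624026134222843 1.7014074528992704
lid [ 0.50827951 -0.10687434] 8.403195524335832 6.033581880094508
```

```bash
cat >> h.py <<'E'
def shift(target,yaw,p=None,o=None):
    ob=get_obs(); p=np.array(ob["tool_pos"] if p is None else p); y0=np.radians(ob["orientation"][2] if o is None else o)
    d=np.array(target)-p; x=np.array([np.cos(y0),np.sin(y0),0]);y=np.array([np.sin(y0),-np.cos(y0),0])
    dy=(yaw-np.degrees(y0)+180)%360-180
    return np.round([d@x*100,d@y*100,-d[2]*100,-dy],2)
E
python3 - <<'E'
import fit; from fit import *
import pickle
t=pickle.load(open("top.pkl","rb"));s=pickle.load(open("scene.pkl","rb"))
def mk(th):
    def m(s,kind,box):
        x0,y0,x1,y1=box;f=4
        im=cv2.resize(s["frame"][y0:y1,x0:x1],None,fx=f,fy=f,interpolation=cv2.INTER_CUBIC)
        h=cv2.cvtColor(im,cv2.COLOR_RGB2HSV)
        m=((h[...,2]<th)&(h[...,1]>60)).astype(np.uint8)
        n,l,st,_=cv2.connectedComponentsWithStats(m);i=1+np.argmax(st[1:,4])
        ys,xs=np.nonzero(l==i); return np.c_[(xs+.5)/f-.5+x0,(ys+.5)/f-.5+y0]
    return m
for th in(130,145,160):
    fit.mask=mk(th)
    for n,v in(("t",[(t,(325,192,391,250))]),("s",[(s,(310,215,380,280))])): print(th,n,*fit.fit(v,"lid",(.051,.02),.0545,(.51,-.104)))
h=cv2.cvtColor(t["frame"],cv2.COLOR_RGB2HSV); m=np.zeros(h.shape[:2],bool);m[203:230,342:376]=h[203:230,342:376,2]>150
ys,xs=np.nonzero(m);c,e,a=cv2.fitLine(np.c_[xs,ys].astype(np.float32),cv2.DIST_L2,0,.01,.01)[2:]+ (0,) if 0 else (0,0,0)
v=cv2.fitLine(np.c_[xs,ys].astype(np.float32),cv2.DIST_L2,0,.01,.01).ravel()
A=pix2w(t,v[2]-10*v[0],v[3]-10*v[1],.055);B=pix2w(t,v[2]+10*v[0],v[3]+10*v[1],.055);d=A-B
print(m.sum(),"bar yaw",np.degrees(np.arctan2(-d[0],d[1])))
print(shift([.51,-.1035,.13],-106.5))
E
```

```text
Traceback (most recent call last):
AttributeError: 'function' object has no attribute 'fit'
```

Run:
```python
from h import *
import fit as F
import pickle
t=pickle.load(open("top.pkl","rb"));s=pickle.load(open("scene.pkl","rb"))
def mk(th):
    def m(s,kind,box):
        x0,y0,x1,y1=box;f=4
        im=cv2.resize(s["frame"][y0:y1,x0:x1],None,fx=f,fy=f,interpolation=cv2.INTER_CUBIC)
        h=cv2.cvtColor(im,cv2.COLOR_RGB2HSV)
        m=((h[...,2]<th)&(h[...,1]>60)).astype(np.uint8)
        n,l,st,_=cv2.connectedComponentsWithStats(m);i=1+np.argmax(st[1:,4])
        ys,xs=np.nonzero(l==i); return np.c_[(xs+.5)/f-.5+x0,(ys+.5)/f-.5+y0]
    return m
for th in(130,145,160):
    F.mask=mk(th)
    for n,v in(("t",[(t,(325,192,391,250))]),("s",[(s,(310,215,380,280))])): print(th,n,*F.fit(v,"lid",(.051,.02),.0545,(.51,-.104)))
h=cv2.cvtColor(t["frame"],cv2.COLOR_RGB2HSV); m=np.zeros(h.shape[:2],bool);m[203:230,342:376]=h[203:230,342:376,2]>150
ys,xs=np.nonzero(m)
v=cv2.fitLine(np.c_[xs,ys].astype(np.float32),cv2.DIST_L2,0,.01,.01).ravel()
A=pix2w(t,v[2]-10*v[0],v[3]-10*v[1],.055);B=pix2w(t,v[2]+10*v[0],v[3]+10*v[1],.055);d=A-B
print(m.sum(),"bar yaw",np.degrees(np.arctan2(-d[0],d[1])))
print(shift([.51,-.1035,.13],-106.5))
```

```text
130 t [ 0.51223421 -0.10189352] 0.23463806608968632 1.3786997966471468
130 s [ 0.51681394 -0.09876036] 1.8631517617314381 2.1167543489051104
145 t [ 0.51203293 -0.10243751] 0.22611227075336604 0.7689976169968862
145 s [ 0.51590396 -0.09988203] 1.4870798911667438 1.8802185065495962
160 t [ 0.5122347  -0.10254519] 0.271954776377596 0.21941179539025668
160 s [ 0.51447018 -0.10159141] 1.135091310835123 1.660626784210471
275 bar yaw -13.69175560209306
[-43.35  38.68  11.45 -51.4 ]
```

Request:
{"op": "play_rows", "data": {
  "commands": [
    [[-43.6,38.7,4,0,0,-52.9,1],[-43.6,38.7,4,0,0,-52.9,1],[-43.6,38.7,4,0,0,-52.9,1],[-43.6,38.7,4,0,0,-52.9,1],[-43.6,38.7,4,0,0,-52.9,1],[-43.6,38.7,4,0,0,-52.9,1],[-43.6,38.7,4,0,0,-52.9,1],[-43.6,38.7,4,0,0,-52.9,1],[-43.6,38.7,4,0,0,-52.9,1],[-43.6,38.7,4,0,0,-52.9,1],[-43.6,38.7,4,0,0,-52.9,1],[-43.6,38.7,4,0,0,-52.9,1],[-43.6,38.7,4,0,0,-52.9,1],[-43.6,38.7,4,0,0,-52.9,1],[-43.6,38.7,8,0,0,-52.9,1],[-43.6,38.7,11.4,0,0,-52.9,1],[-43.6,38.7,11.4,0,0,-52.9,1],[-43.6,38.7,11.4,0,0,-52.9,1],[-43.6,38.7,11.4,0,0,-52.9,1]]
  ]
}}

```text
clock: 1.68
tool_pos: [0.5131, -0.1032, 0.1328]
orientation: [-179.9, -0.0, -105.0]
force: [0.1, 0.1, -0.5]
opening: 0.0875
gripper_force: 0.0
```

Run:
```python
from ov import *
o=get_obs();print(o["tool_pos"],o["orientation"],o["clock"])
s=snapshot("scene"); f=cv2.resize(s["frame"][130:300,230:400],None,fx=3.5,fy=3.5,interpolation=cv2.INTER_CUBIC)
save("hover",f); print(shift([.5125,-.1022,.0745],-105))
```

```text
[ 0.5130903  -0.10315674  0.13280955] [-1.79940392e+02 -1.96155799e-02 -1.04986518e+02] 1.6833
[-0.07  0.12  5.89 -0.01]
```

View pics/hover.png

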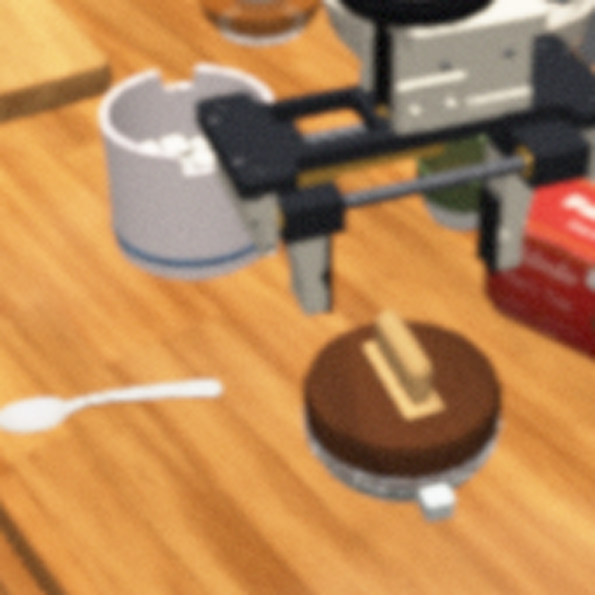

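The fingers straddle the bar (bar top at crop (405,345), fingertips at (312,300) and (505,260)), so I'll descend and then close.

Request:
{"op": "play_rows", "data": {
  "commands": [
    [[0,0,2,0,0,0,1],[0,0,4,0,0,0,1],[0,0,5.3,0,0,0,1],[0,0,5.6,0,0,0,1],[0,0,5.6,0,0,0,1],[0,0,5.6,0,0,0,1],[0,0,5.6,0,0,0,1]]
  ]
}}

```text
clock: 2.32
tool_pos: [0.5134, -0.1029, 0.077]
orientation: [-179.9, 0.1, -105.0]
force: [0.4, 0.9, -0.1]
opening: 0.0874
gripper_force: 0.0
```

Request:
{"op": "play_rows", "data": {
  "commands": [
    [[0,0,0,0,0,0,0.6],[0,0,0,0,0,0,0.4],[0,0,0,0,0,0,0.3],[0,0,0,0,0,0,0.2],[0,0,0,0,0,0,0],[0,0,0,0,0,0,0],[0,0,0,0,0,0,0],[0,0,0,0,0,0,0],[0,0,0,0,0,0,0],[0,0,0,0,0,0,0]]
  ]
}}

```text
clock: 3.15
tool_pos: [0.5123, -0.1027, 0.0753]
orientation: [180.0, -0.0, -105.0]
force: [-0.6, 0.1, 0.2]
opening: 0.0263
gripper_force: 0.0
```

Request:
{"op": "play_rows", "data": {
  "commands": [
    [[0,0,0,0,0,0,0],[0,0,0,0,0,0,0],[0,0,0,0,0,0,0],[0,0,0,0,0,0,0],[0,0,0,0,0,0,0],[0,0,0,0,0,0,0]]
  ]
}}

```text
clock: 3.65
tool_pos: [0.5123, -0.1027, 0.0754]
orientation: [180.0, 0.0, -105.0]
force: [-0.6, 0.2, 0.4]
opening: 0.0136
gripper_force: 30.0
```

Request:
{"op": "play_rows", "data": {
  "commands": [
    [[0,0,-1,0,0,0,0],[0,0,-2.5,0,0,0,0],[0,0,-5,0,0,0,0],[0,0,-7.5,0,0,0,0],[0,0,-10,0,0,0,0],[0,0,-12.5,0,0,0,0],[-1,0.2,-13.5,0,0,0.5,0],[-3,0.6,-13.5,0,0,1,0],[-5.5,1.2,-13.5,0,0,2,0],[-8,1.7,-13.5,0,0,3,0],[-10.5,2.2,-13.5,0,0,4,0],[-13,2.7,-13.5,0,0,5,0],[-15.5,3.3,-13.5,0,0,6,0],[-18,3.8,-13.5,0,0,7,0],[-20.5,4.3,-13.5,0,0,8,0],[-22.5,4.7,-13.5,0,0,8.5,0],[-23.7,5,-13.5,0,0,8.5,0],[-23.7,5,-13.5,0,0,8.5,0],[-23.7,5,-13.5,0,0,8.5,0],[-23.7,5,-13.5,0,0,8.5,0]]
  ]
}}

```text
clock: 5.32
tool_pos: [0.5249, 0.1385, 0.2104]
orientation: [180.0, -0.0, -113.5]
force: [-0.1, -0.5, -2.5]
opening: 0.0138
gripper_force: 30.0
```

Run:
```python
from ov import *
import pickle
o=get_obs();print(o["tool_pos"],o["orientation"],o["clock"],o["force"])
p=o["tool_pos"]; yaw=np.radians(o["orientation"][2]+90)
s=snapshot("scene");t=snapshot("top");pickle.dump((t,s),open("held.pkl","wb"))
M=model((.5255,.1395),np.radians(-23.5),p[:2],yaw,yaw,p[2]-.074-.004)
M=[m for m in M if m[1]!=(0,0,255)]
im=np.zeros((560,800,3),np.uint8)
a=overlay(s,M,(235,85,335,215),4);im[:520,:400]=a
b=overlay(t,M,(210,160,310,260),4);im[:400,400:]=b
save("held",im)
```

```text
[0.52494552 0.13850869 0.21036926] [ 1.79976038e+02 -3.00073406e-02 -1.13492759e+02] 5.3167 [-0.12415422 -0.49416133 -2.5291118 ]
```

View pics/held.png

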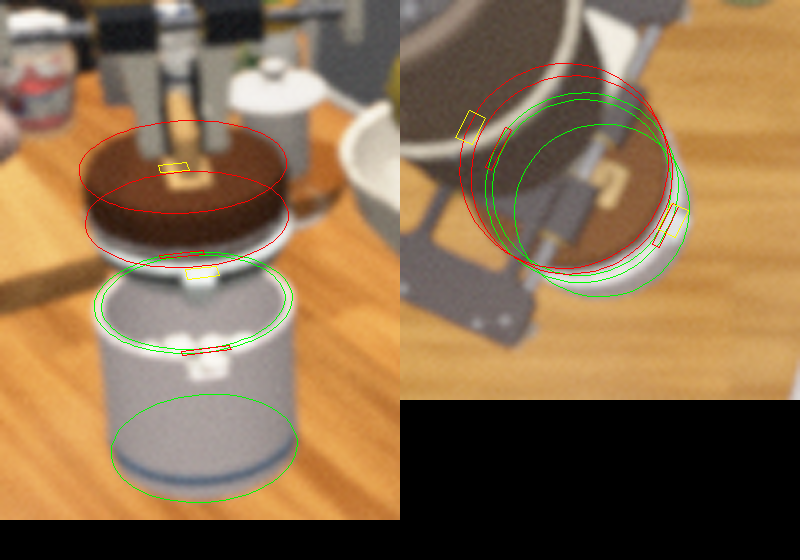

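Held lid: the front tab is at (198,280), about 5 px left of the model, while the lid itself is about 2 px right. So the tabs are about 3° negative from the bar. I'll check the refined model on one enlarged composite.

Run:
```python
from ov import *
import pickle
t,s=pickle.load(open("held.pkl","rb")); s0=pickle.load(open("scene.pkl","rb")); t0=pickle.load(open("top.pkl","rb"))
c=np.array((.5255,.1395)); cy=np.radians(-23.5); p=np.array((.525,.1385)); ty=np.radians(-26.5); z=.2104-.054
g=(0,255,0);r=(255,0,0)
C=[(l,g) for l in radial(c,cy,(.051,.055),.1,.026)]+[(circ(c,.055,.1),(0,200,255)),(circ(c,.055,0),(0,200,255))]
for sg in (1,-1):
  for L in radial(c,cy,(.055*sg,.055*sg),.086,.018)[:1]: C.append((L,r))
H=[(circ(p,.0545,z+.031),r),(circ(p,.0545,z),r),(circ(p,.054,z-.024+.016),g)]+[(l,(255,255,0)) for l in radial(p,ty,(.056,.066),z-.004,.016)]+[(l,(255,0,255)) for l in radial(p,ty,(.066,.066),z-.018,.016)]
im=np.zeros((600,800,3),np.uint8)
a=overlay(s,H,(250,105,315,165),6);im[:360,:390]=a
b=overlay(s0,C,(255,145,320,175),6);im[365:545,:390]=b
d=overlay(t0,C,(228,178,288,238),6);im[:360,400:760]=d
save("fine",im)
```

```text
(no output)
```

View pics/fine.png

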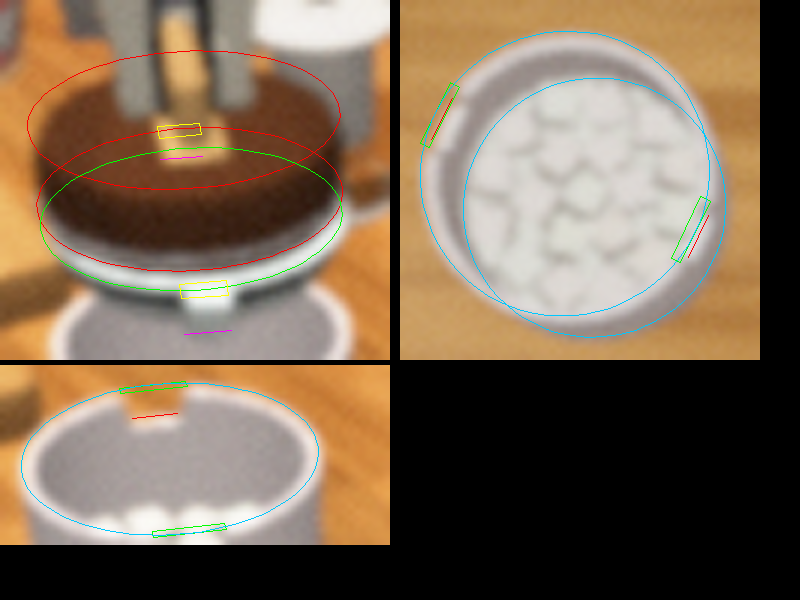

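The notches at yaw -23.5° and the canister both match within about 1°/1 mm. The tab model at -26.5° matches at (205,290). I'll turn +3° and start down gently.

Request:
{"op": "play_rows", "data": {
  "commands": [
    [[0,0,0.5,0,0,-1,0],[0,0,1,0,0,-2,0],[0,0,1.5,0,0,-3,0],[0,0,2,0,0,-3,0],[0,0,2.5,0,0,-3,0],[0,0,3,0,0,-3,0],[0,0,3.2,0,0,-3,0],[0,0,3.4,0,0,-3,0],[0,0,3.4,0,0,-3,0],[0,0,3.4,0,0,-3,0]]
  ]
}}

```text
clock: 6.25
tool_pos: [0.5254, 0.1392, 0.1764]
orientation: [-180.0, 0.0, -110.5]
force: [-0.2, 0.1, -3.4]
opening: 0.0137
gripper_force: 30.0
```

Request:
{"op": "play_rows", "data": {
  "commands": [
    [[0,0,0.2,0,0,0,0],[0,0,0.4,0,0,0,0],[0,0,0.6,0,0,0,0],[0,0,0.8,0,0,0,0],[0,0,0.8,0,0,0,0],[0,0,0.8,0,0,0,0]]
  ]
}}

```text
clock: 6.75
tool_pos: [0.5252, 0.139, 0.1682]
orientation: [180.0, -0.0, -110.5]
force: [-0.6, 0.0, -2.7]
opening: 0.0139
gripper_force: 30.0
```

Run:
```python
from ov import *
o=get_obs();print(o["tool_pos"],o["orientation"],o["clock"],o["force"],o["moment"])
s=snapshot("scene");t=snapshot("top")
im=np.zeros((560,800,3),np.uint8)
im[:540,:400]=cv2.resize(s["frame"][100:208,240:320],None,fx=5,fy=5,interpolation=cv2.INTER_CUBIC)
im[:400,400:]=cv2.resize(t["frame"][165:245,225:305],None,fx=5,fy=5,interpolation=cv2.INTER_CUBIC)
save("enter",im)
```

```text
[0.52522635 0.13904951 0.16818801] [ 1.79986407e+02 -1.99948342e-02 -1.10494433e+02] 6.75 [-0.62560244  0.00533373 -2.71570115] [-0.01278501  0.10087629  0.02821471]
```

View pics/enter.png

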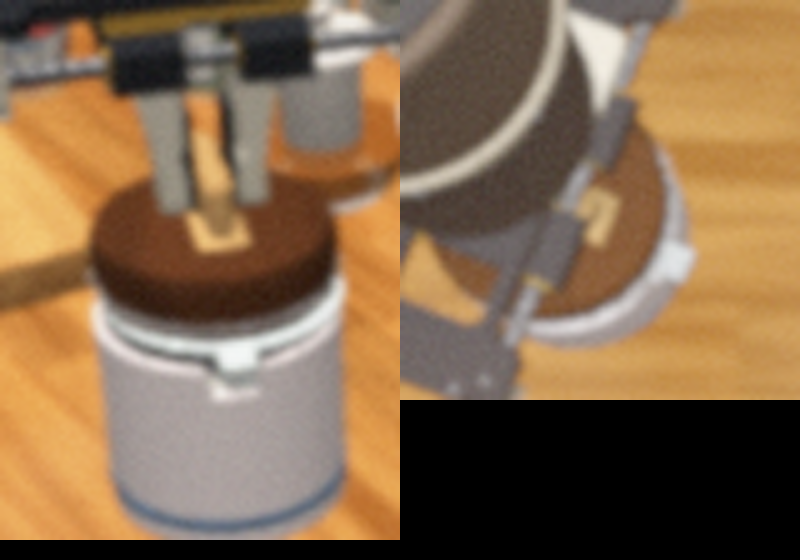

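The front tab at (238,365) sits in the notch and the lid is still hanging freely 5 mm above home. I'll continue down.

Request:
{"op": "play_rows", "data": {
  "commands": [
    [[0,0,0.15,0,0,0,0],[0,0,0.3,0,0,0,0],[0,0,0.45,0,0,0,0],[0,0,0.6,0,0,0,0],[0,0,0.6,0,0,0,0],[0,0,0.6,0,0,0,0],[0,0,0.6,0,0,0,0]]
  ]
}}

```text
clock: 7.43
tool_pos: [0.5255, 0.1392, 0.1625]
orientation: [-180.0, 0.0, -110.5]
force: [0.1, -0.2, -0.7]
opening: 0.0137
gripper_force: 30.0
```

Request:
{"op": "play_rows", "data": {
  "commands": [
    [[0,0,0.1,0,0,0,0],[0,0,0.2,0,0,0,0],[0,0,0.25,0,0,0,0],[0,0,0.25,0,0,0,0],[0,0,0.25,0,0,0,0]]
  ]
}}

```text
clock: 7.85
tool_pos: [0.5253, 0.1391, 0.1598]
orientation: [-180.0, -0.0, -110.5]
force: [0.3, 0.2, -1.1]
opening: 0.0136
gripper_force: 30.0
```

Request:
{"op": "play_rows", "data": {
  "commands": [
    [[0,0,0.05,0,0,0,0],[0,0,0.1,0,0,0,0],[0,0,0.1,0,0,0,0],[0,0,0.1,0,0,0,0]]
  ]
}}

```text
clock: 8.18
tool_pos: [0.5254, 0.1391, 0.1593]
orientation: [-180.0, 0.0, -110.5]
force: [-2.4, -1.1, 4.6]
opening: 0.0132
gripper_force: 30.0
```

Request:
{"op": "play_rows", "data": {
  "commands": [
    [[0,0,0.05,0,0,0,0],[0,0,0.1,0,0,0,0],[0,0,0.1,0,0,0,0],[0,0,0.1,0,0,0,0]]
  ]
}}

```text
clock: 8.52
tool_pos: [0.5255, 0.1391, 0.1593]
orientation: [-179.9, 0.0, -110.5]
force: [-5.2, -0.6, 13.0]
opening: 0.0141
gripper_force: 30.0
```

Contact is at z = 0.1593, as predicted for home (0.1594). I'll back off to 2 mm above resting and look.

Request:
{"op": "play_rows", "data": {
  "commands": [
    [[0,0,-0.15,0,0,0,0],[0,0,-0.3,0,0,0,0],[0,0,-0.38,0,0,0,0],[0,0,-0.38,0,0,0,0],[0,0,-0.38,0,0,0,0],[0,0,-0.38,0,0,0,0]]
  ]
}}

```text
clock: 9.02
tool_pos: [0.5253, 0.1391, 0.1614]
orientation: [180.0, -0.0, -110.5]
force: [-0.6, -0.2, -1.4]
opening: 0.0139
gripper_force: 30.0
```

Run:
```python
from ov import *
o=get_obs();print(o["tool_pos"],o["orientation"],o["clock"],o["force"],o["joint_pos"].round(1))
s=snapshot("scene");t=snapshot("top")
im=np.zeros((560,800,3),np.uint8)
im[:540,:400]=cv2.resize(s["frame"][100:208,240:320],None,fx=5,fy=5,interpolation=cv2.INTER_CUBIC)
im[:400,400:]=cv2.resize(t["frame"][165:245,225:305],None,fx=5,fy=5,interpolation=cv2.INTER_CUBIC)
save("home",im)
```

```text
[0.52525738 0.13910725 0.16140375] [ 1.79984558e+02 -1.27887709e-02 -1.10499992e+02] 9.0167 [-0.56970799 -0.19534069 -1.44707455] [ 35.5  12.4 -22.6  -0.  -55.  -56. ]
```

View pics/home.png

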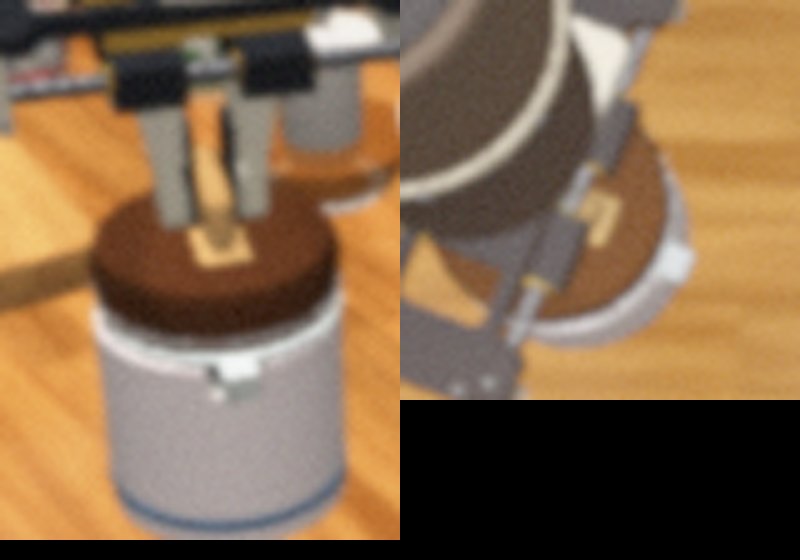

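The flange is down on the rim and the front tab at (235,375) is in the notch. Now I turn the outer lid -88° about the tool z.

Request:
{"op": "play_rows", "data": {
  "commands": [
    [[0,0,0,0,0,-2,0],[0,0,0,0,0,-6,0],[0,0,0,0,0,-11,0],[0,0,0,0,0,-16,0],[0,0,0,0,0,-21,0],[0,0,0,0,0,-27,0],[0,0,0,0,0,-33,0],[0,0,0,0,0,-39,0],[0,0,0,0,0,-45,0],[0,0,0,0,0,-51,0],[0,0,0,0,0,-57,0],[0,0,0,0,0,-63,0],[0,0,0,0,0,-69,0],[0,0,0,0,0,-75,0],[0,0,0,0,0,-80,0],[0,0,0,0,0,-84,0],[0,0,0,0,0,-87,0],[0,0,0,0,0,-88,0],[0,0,0,0,0,-88,0],[0,0,0,0,0,-88,0]]
  ]
}}

```text
clock: 10.78
tool_pos: [0.5247, 0.1387, 0.1613]
orientation: [179.9, 0.1, -22.6]
force: [-2.2, -1.6, -2.3]
opening: 0.0138
gripper_force: 30.0
```

Request:
{"op": "play_rows", "data": {
  "commands": [
    [[0,0,-0.1,0,0,0,0],[0,0,-0.25,0,0,0,0],[0,0,-0.4,0,0,0,0],[0,0,-0.55,0,0,0,0],[0,0,-0.7,0,0,0,0],[0,0,-0.7,0,0,0,0],[0,0,-0.7,0,0,0,0]]
  ]
}}

```text
clock: 11.37
tool_pos: [0.5254, 0.1392, 0.1689]
orientation: [-180.0, -0.0, -22.5]
force: [-2.3, -1.7, -2.1]
opening: 0.014
gripper_force: 30.0
```

Request:
{"op": "play_rows", "data": {
  "commands": [
    [[0,0,-0.2,0,0,0,0],[0,0,-0.4,0,0,0,0],[0,0,-0.7,0,0,0,0],[0,0,-1,0,0,0,0],[0,0,-1,0,0,0,0],[0,0,-1,0,0,0,0]]
  ]
}}

```text
clock: 11.87
tool_pos: [0.5256, 0.1393, 0.1791]
orientation: [-180.0, -0.0, -22.5]
force: [-0.5, -0.2, -1.0]
opening: 0.014
gripper_force: 30.0
```

Run:
```python
from ov import *
o=get_obs();print(o["tool_pos"],o["orientation"],o["clock"],o["force"])
s=snapshot("scene");t=snapshot("top")
im=np.zeros((560,800,3),np.uint8)
im[:540,:400]=cv2.resize(s["frame"][100:208,240:320],None,fx=5,fy=5,interpolation=cv2.INTER_CUBIC)
im[:400,400:]=cv2.resize(t["frame"][165:245,225:305],None,fx=5,fy=5,interpolation=cv2.INTER_CUBIC)
save("lift",im)
```

```text
[0.52563528 0.13932879 0.17907401] [-1.79950106e+02 -3.56706506e-02 -2.24904924e+01] 11.8667 [-0.48804961 -0.18101234 -0.97013073]
```

View pics/lift.png

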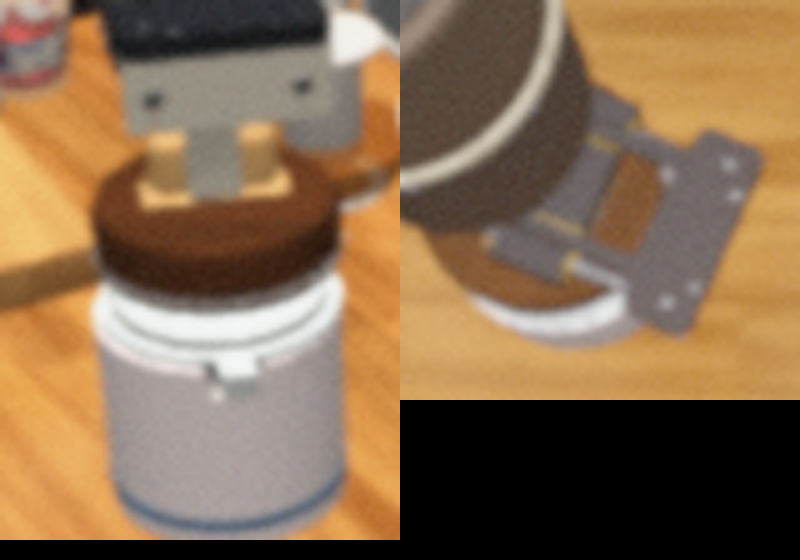

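The outer lid is off alone. The inner lid stays on the rim with its tab still in the notch at (235,375), and its top face and step are visible. I'll raise to about 10 cm above the seat (z ≈ 0.259).

Request:
{"op": "play_rows", "data": {
  "commands": [
    [[0,0,-1,0,0,0,0],[0,0,-2.5,0,0,0,0],[0,0,-4,0,0,0,0],[0,0,-5.5,0,0,0,0],[0,0,-7,0,0,0,0],[0,0,-7.7,0,0,0,0],[0,0,-8.1,0,0,0,0],[0,0,-8.1,0,0,0,0],[0,0,-8.1,0,0,0,0],[0,0,-8.1,0,0,0,0],[0,0,-8.1,0,0,0,0]]
  ]
}}

```text
clock: 12.88
tool_pos: [0.525, 0.139, 0.2588]
orientation: [179.9, 0.1, -22.5]
force: [-0.5, -0.0, -2.1]
opening: 0.0137
gripper_force: 30.0
```

Run:
```python
from ov import *
s=snapshot("scene");save("final",s["frame"]); o=get_obs();print(o["tool_pos"],o["orientation"],o["force"])
```

```text
[0.52502917 0.13896792 0.25889525] [ 1.79938189e+02  4.87074826e-02 -2.24980672e+01] [ 0.30976896 -0.21621783 -1.57789351]
```

View pics/final.png

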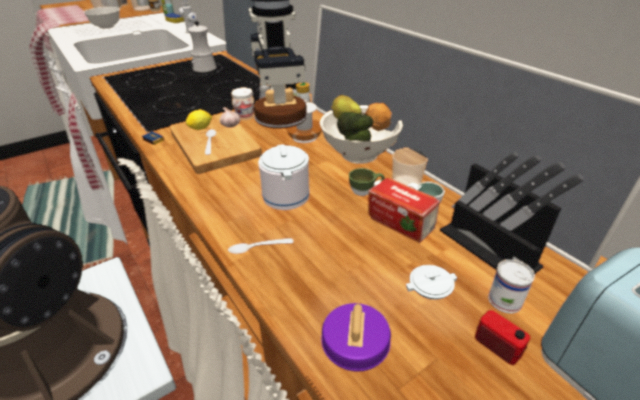

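The inner lid is closed on the canister at (285,160), the outer lid is held level above it at (280,110), and the bystanders have not moved.

```bash
python3 -c "
from plant import close_job; print(close_job())"
```

```text
the job is handed in; nothing more can be done
None
```

The job is handed in at about 13 s: the inner lid is home on the canister with its tabs in the notches, and the outer lid is unlatched and held level about 10 cm above where it sat; the canister, cup, tea box and spoon look unmoved in the last picture.

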